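# Flip the two teat cases shut

## Task

The two teat cases held in the clamp-on caddy have been left with their lids thrown back. Using only the fingertips, pinching and lifting nothing, push each lid over from behind and press it down until it is fully shut, with both cases still seated in their cups. Do not touch the teats or the insides of the lids, and leave the warmer, bottle, lidded pot and scoop undisturbed.

Things in the scene. Friction and masses are not known exactly. Their poses are not given: they have to be found in the camera images.
- shelf: Stainless steel shelf standing fixed on the worktop: 260 mm deep (x), 760 mm wide (y), its flat top 110 mm above the worktop. Origin: middle of its front edge (the edge nearest the robot), at worktop level; x points back from the front edge, y along the edge, z up.
- caddy: White plastic caddy clamped on the shelf's front edge (fixed). Two round cups, 75 mm outside diameter, stand out in front of the edge, their centres at x = -45.5 mm, y = +65 and -65 mm; cup rims 116 mm and inner cup floors 70 mm above the worktop. A clamp jaw 5 mm thick, 70 mm wide, lies on the shelf between the cups. Origin: on the shelf's front edge line midway between the cups, at worktop level; axes as the shelf's.
- case_blue: Teat case with the blue lid: a clear plastic cup, 64 mm diameter and 66 mm tall, about 125 g in all, loose but seated in the caddy's cup on the +y side (about 2 mm play all round). Origin: centre of its underside; z up; +x points to its hinge side.
- case_yellow: Teat case with the yellow lid: as the blue one, in the caddy's cup on the -y side.
- hinge_blue (a point): Point on the blue case's hinge axis, in the middle of the hinge, 35.5 mm from the case's centre at its back, 66 mm above the case's underside (136 mm above the worktop). Axes fixed to the case: y along the hinge axis, z up, -x points across the case's mouth to the front: from here the shut lid reaches 69 mm along -x.
- hinge_yellow (a point): The same point and axes for the yellow case.
- lid_blue (a joint): Angle of the blue lid in rad: 0 is fully shut (lid level), 1.57 upright, 2.3 the stop of full opening. The lid is a shallow round cap, 67 mm diameter, its flat outer face 15 mm from its rim, hinged at its edge, with a 7 mm thumb tab at the front. The hinge is stiff (0.018 N m, about 0.4 N at the middle of the lid), so the lid stays at whatever angle it is left.
- lid_yellow (a joint): Angle of the yellow lid, same sizes and meaning.
- lidtop_blue (a point): Centre of the blue lid's outer face (the face to push on). z is that face's outward normal: up when shut, turned to the back and down when the lid is thrown back; -x points from the hinge to the thumb tab.
- lidtop_yellow (a point): The same for the yellow lid.
- teat_blue: Amber silicone teat standing inside the blue case, 54 mm tall, below the case's mouth; not to be touched. Origin at its foot.
- teat_yellow: Teat inside the yellow case, the same.
- seal_blue: White sealing disc, 57 mm diameter, on the inside of the blue lid; not to be touched. Its origin lies on the lid's hinge axis.
- seal_yellow: White sealing disc on the inside of the yellow lid, the same.
- warmer: White bottle warmer, 136 mm diameter and 138 mm tall, fixed on the shelf near its -y end, turning knob on its front. Origin: centre of its underside.
- bottle: Empty glass bottle, 58 mm diameter, 130 mm tall, standing loose at the back of the shelf. Origin: centre of its underside.
- pot: Small blue ceramic pot, 86 mm diameter, 62 mm tall, standing loose at the back of the shelf with its lid on. Origin: centre of its underside.
- pot_lid: The pot's loose lid with a small round knob, 81 mm diameter, its knob's top 90 mm above the shelf. Origin: on its axis, at the pot's rim.
- scoop: Bamboo scoop lying loose on the shelf near its +y end: bowl 48 mm diameter, handle to -x, 145 mm long in all, 23 mm high. Origin: under the bowl's centre.
There are look-alikes about, which are no part of the job. There is more than one size of the case_yellow; the job needs the smaller. Leave any red look-alike of the case_blue alone.

How it is judged:
By the outcome, as a careful person would: the job done as asked, in the order asked, and still so for the second after the job is handed in, with the robot touching nothing.
It also fails if it takes over 48 s, if anything falls off the work surface, if the arm or the gripper's body presses on something with over 40 N, if the wrist force passes 120 N, or if a joint passes its speed limit or range.

## Robot

A 6-joint arm with a two-finger parallel gripper is mounted at the origin on the work surface. World frame = base frame: x ahead of the robot, y to its left, z up, the work surface at z = 0. Lengths are in m, angles in rad, forces in N, time in s.
With the tool pointing down it reaches from about 0.35 to 0.975 m from the base axis. Payload 4.9 kg.
Tool frame: the origin (TCP) lies midway between the tips of the shut fingers; the grasp point (between the pads) lies 19 mm behind it; z points along the fingers, y is the direction in which the jaws open and shut (so a half turn about z gives the same grasp; the last joint's range is limited). The gripper opens to 85 mm and grips with 20 to 120 N. Pads are 22 mm wide; open, the fingers measure 114 mm over their backs; the gripper's body (76 mm by 85 mm) begins 54 mm behind the grasp point. The pads swing forward as they close: fully open they stand 13 mm farther back than shut.
Start: joints at [-1.417, 0.053, 1.613, -0, 1.476, -0.119], TCP at [0.168, -0.602, 0.231] pointing down, gripper open.
Joint ranges: [-3.01, 3.01], [-1.01, 2.22], [0.06, 2.58], [-1.02, 4.17], [0.09, 2.62], [-3.14, 3.14]. Speed limits (rad/s): [2.57, 2.57, 3.14, 3.14, 3.14, 3.14].

## Interface

Orientations are given as a unit quaternion [w, x, y, z].
In Python, from plant import manip gives the robot as it stands. The module is installed in compiled form; this text tells all that it offers.
- The arm moves only by the tool move_arm, never from a script. Its argument "rows" is a list of rows, each an object of numbers: "tx", "ty", "tz": the shift along the tool's x, y, z in m; "ax", "ay", "az": the turn, a rotation vector about the tool's x, y, z in degrees; "jaw": the closure in counts, from 0 (fully open) to 255 (shut). In form: [{"tx": .., "ty": .., "tz": .., "ax": .., "ay": .., "az": .., "jaw": ..}, ...]. A call has 1 to 12 rows; each row shifts and turns the pose as measured when the row begins, along the tool's axes as they then stand; what a row does not reach is not made up. A row lasts 1/10 s, in which the tool goes at most 50 mm and 8.59 degrees, less where a joint would pass 70% of its speed; a pose out of reach is approached as far as the arm can. A call with a gripper value outside its range is refused whole. The fingers move at their own pace and stop on an object; the grip force is fixed at half the most. Time passes only in rows, so rows that do not move let the fingers close. It gives the time, the measured TCP pose, the force and the opening at its end, in the units of the state.
- manip.state(): the state, without advancing time (a new reading comes with each control period).
- manip.grab_frame(name): name is "scene" or "side" or "wrist"; returns a dict with "color" (420x560x3 uint8, red, green, blue), "intrinsics" (3x3 intrinsics, pixels), "R" (3x3) and "t" (3): a world point X has camera coordinates R X + t. Camera axes: x right, y down, z forward; pixel columns grow to the right and rows downward; lengths in m; the calibration is good to about 2 mm. The wrist camera is an equidistant fisheye: a pixel r from the principal point sees the ray r / f radians off the axis. A picture is of the moment at which its call begins. There is no depth.
- manip.job_done(): hands the job in, once; it reports no verdict.
The state is a dict: "time": time; "joint_pos": joint angles; "joint_vel": joint speeds; "joint_efforts": joint torques, N m; "tool_pos": TCP position; "tool_rot": TCP orientation; "contact_force": force on the tool from outside, world axes, zero at the start; "ft_torque": the same for the moment, N m; "gripper_width": opening from 0.0 (shut) to 1.0 (fully open).
Only numpy, scipy, OpenCV 4.12 (cv2) and the standard library are available. Lean on these libraries where they do the work, as an engineer would, in place of code of your own. Each camera call takes 0.05 s, during which the arm holds its last target.

## Working session

There is one attempt and no reset: what is moved stays moved. The work goes in short steps, Python scripts to look and compute and a tool call to move; the robot and the scene stay as the last step left them, time stands still between calls to the robot, and variables do not carry over. Pictures are saved under pics/ and viewed, and the job is handed in when it is done.

Besides the shell and the picture viewer there is one more tool, called after "Request:" by a JSON object that holds its "method" and its "body", one argument or row to a line. move_arm: Moves the arm, as the interface text tells. Its arguments: {"type":"object","properties":{"rows":{"type":"array"}},"required":["rows"]}

```bash
mkdir -p pics
cat > look.py <<'E'
import sys,cv2,json,numpy as np
from plant import manip
tag=sys.argv[1]
for n in sys.argv[2:]:
    f=manip.grab_frame(n)
    cv2.imwrite(f'pics/{tag}_{n}.png',f['color'][:,:,::-1])
    json.dump({k:np.array(f[k]).tolist() for k in('intrinsics','R','t')},open(f'pics/{tag}_{n}.json','w'))
s=manip.state();print(s['time'],np.round(s['tool_pos'],4),np.round(s['tool_rot'],4),np.round(s['contact_force'],2),s['gripper_width'])
E
python3 look.py a scene side wrist; cat pics/a_scene.json pics/a_side.json
```

```text
0.15 [ 0.1683 -0.6014  0.2303] [-8.000e-04  9.907e-01  1.360e-01 -0.000e+00] [ 0.17 -0.53  0.65] 1.0036013247418314
{"intrinsics": [[383.0751080024102, 0.0, 282.6929474013771], [0.0, 383.0751080024102, 215.98846106464487], [0.0, 0.0, 1.0]], "R": [[-0.5024146335971151, 0.8646073436922768, -0.005803204361530322], [0.6726191651356126, 0.38661725911694284, -0.6309600253939815], [-0.5432890525675516, -0.32090689644550763, -0.7757936382659785]], "t": [0.26241187653159864, -0.2971462087924673, 1.2961438289207656]}{"intrinsics": [[382.19440820688686, 0.0, 282.717279873505], [0.0, 382.19440820688686, 210.64940576792287], [0.0, 0.0, 1.0]], "R": [[-0.9982985751970398, -0.05825413684076391, 0.0025318571242362335], [-0.03378422593853855, 0.5424769474386735, -0.8393910814247147], [0.04752452879612561, -0.8380484574525247, -0.5435220346261502]], "t": [0.550930868069513, 0.11385452657485592, 1.039830621149125]}
```

View pics/a_scene.png

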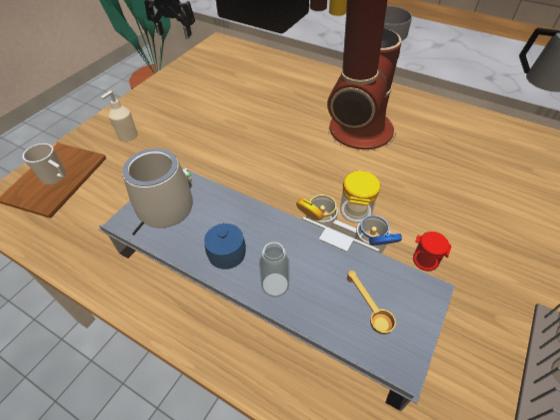

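View pics/a_side.png

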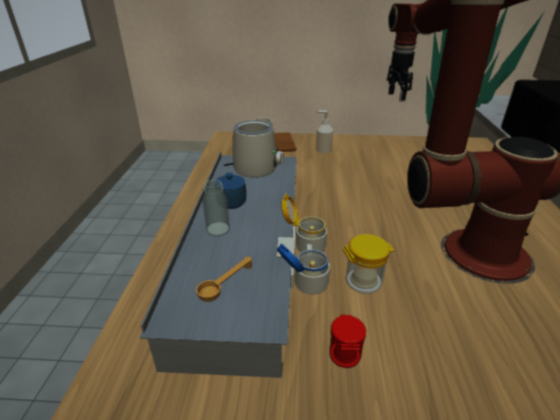

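View pics/a_wrist.png

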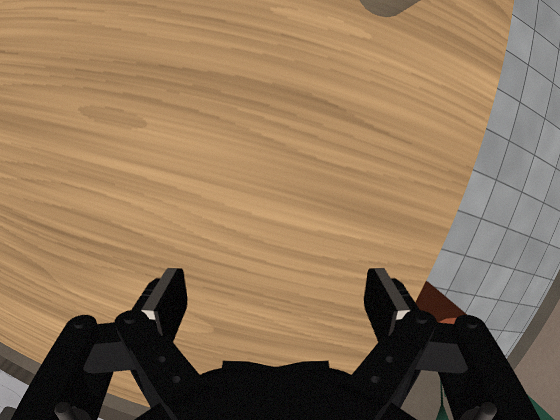

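Run:
```python
import cv2
a=cv2.imread('pics/a_scene.png')[160:270,280:460]; cv2.imwrite('pics/z1.png',cv2.resize(a,None,fx=4.4,fy=4.4,interpolation=cv2.INTER_CUBIC))
a=cv2.imread('pics/a_side.png')[180:300,260:410]; cv2.imwrite('pics/z2.png',cv2.resize(a,None,fx=5,fy=5,interpolation=cv2.INTER_CUBIC))
```

```text
(no output)
```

View pics/z1.png

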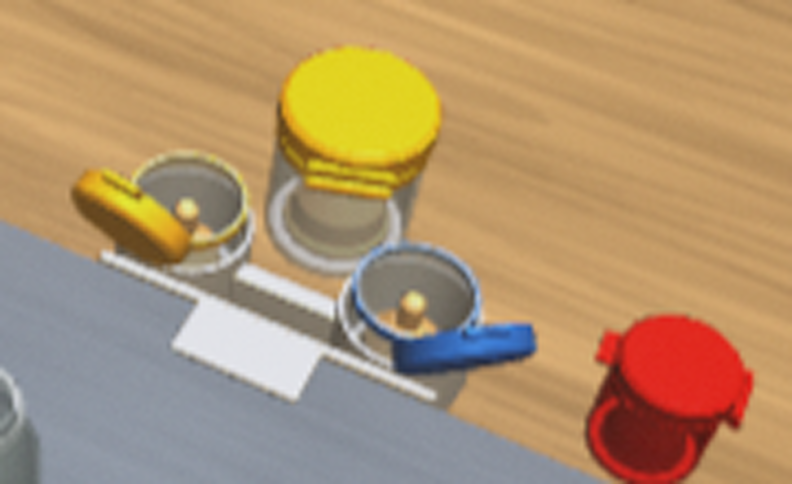

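View pics/z2.png

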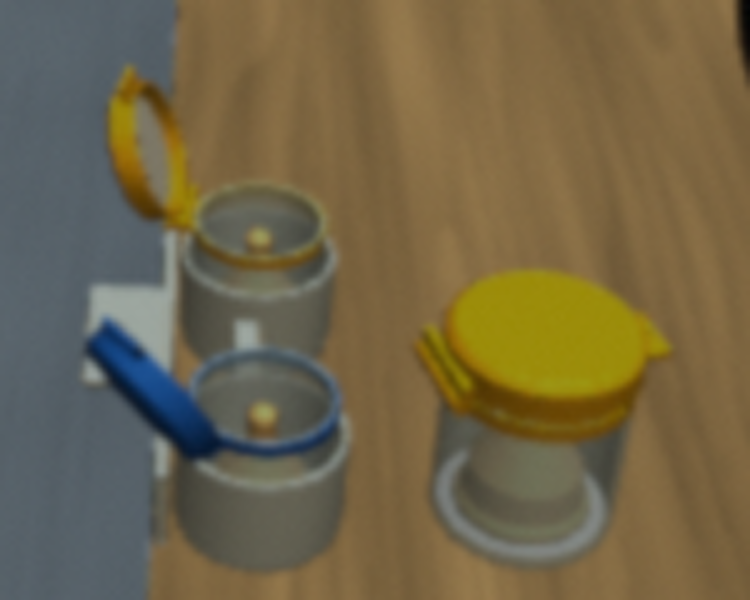

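```bash
cat > fit.py <<'E'
import json,numpy as np,cv2
from scipy.optimize import least_squares
def cam(n,tag='a'):
    c=json.load(open(f'pics/{tag}_{n}.json'));return [np.array(c[k]) for k in('intrinsics','R','t')]
C={n:cam(n) for n in('scene','side')}
def proj(n,X):
    K,R,t=C[n];Y=X@R.T+t;p=Y[:,:2]/Y[:,2:];return p*K[0,0]+K[:2,2]
T=np.linspace(0,2*np.pi,120)
def circ(r):return np.c_[r*np.cos(T),r*np.sin(T),0*T]
def rim(cx,cy,z=.136,r=.0335):return circ(r)+[cx,cy,z]
def lid(cx,cy,yaw,th):
    h=np.array([cx,cy,.136])+.0355*np.array([np.cos(yaw),np.sin(yaw),0])
    x=np.array([np.cos(yaw),np.sin(yaw),0]);z=np.array([0,0,1.]);y=np.cross(z,x)
    d=-x*np.cos(th)+z*np.sin(th);n=z*np.cos(th)+x*np.sin(th)
    c=circ(.0335);P=[]
    for k in(0,.015):P.append(h+(c[:,:1]+.0355)*d+c[:,1:2]*y+k*n)
    tab=[h+.076*d+s*.008*y+k*n for s in(-1,1) for k in(0.0,.004)]
    return h,d,n,y,np.vstack(P+[tab])
if __name__=='__main__':
    Z={'scene':(280,160,4.4),'side':(260,180,5)}
    def pick(n,v,ax):o=Z[n];return (v+.5)/o[2]+o[ax]-.5
    # (cam, obj, axis, which, zoomvalue)
    obs={'b':[('scene','r',0,-1,354),('scene','r',1,-1,243),('scene','r',0,1,481),('side','r',0,1,342),('side','r',1,-1,348),('side','r',1,1,453),
     ('scene','l',0,-1,392),('scene','l',1,1,374),('scene','l',0,1,537),('side','l',0,-1,85),('side','l',1,-1,318),('side','l',0,1,217)],
     'y':[('scene','r',0,1,248),('scene','r',1,-1,151),('scene','r',1,1,247),('side','r',0,1,326),('side','r',1,-1,184),('side','r',1,1,266),('side','r',0,-1,195),
     ('scene','l',0,-1,72),('scene','l',1,-1,168),('scene','l',0,1,190),('scene','l',1,1,264),('side','l',0,-1,107),('side','l',1,-1,66),('side','l',0,1,187),]}
    sol={}
    for b in obs:
        def f(p):
            M={'r':rim(p[0],p[1]),'l':lid(*p)[4]};o=[]
            for n,k,a,s,v in obs[b]:
                q=proj(n,M[k])[:,a];o.append((q.max() if s>0 else q.min())-pick(n,v,a))
            return o
        best=None
        for yaw in(-.5,0,.5):
            r=least_squares(f,[.5,0,yaw,2.],x_scale=[.01,.01,.3,.3],loss='soft_l1')
            if best is None or r.cost<best.cost:best=r
        sol[b]=best.x;print(b,np.round(best.x,4),np.round(f(best.x),1))
    d=sol['b'][:2]-sol['y'][:2];print('dist',np.linalg.norm(d),'caddy yaw',np.degrees(np.arctan2(-d[0],d[1])))
    json.dump({k:list(v) for k,v in sol.items()},open('sol.json','w'))
    for n in Z:
        o=Z[n];im=cv2.imread(f'pics/a_{n}.png');w,h=(180,110) if n=='scene' else(150,120)
        im=cv2.resize(im[o[1]:o[1]+h,o[0]:o[0]+w],None,fx=o[2],fy=o[2])
        for b in sol:
            p=sol[b];L=lid(*p)[4]
            for Q in(rim(p[0],p[1]),L[:120],L[120:240],L[[240,242,243,241]]):
                q=((proj(n,Q)-o[:2]+.5)*o[2]).astype(int);cv2.polylines(im,[q],True,(0,0,255),1)
        cv2.imwrite(f'pics/fit_{n}.png',im)
E
python3 fit.py
```

```text
b [0.4771 0.2159 0.6351 2.0654] [ 0.3 -0.8  1.6  0.2 -0.8 -1.2 -0.3  0.8  0.5 -1.4 -0.7  0.4]
y [ 0.4789  0.0858 -0.1785  1.9114] [ 1.4 -0.2 -0.5  0.4 -1.  -1.4 -1.4 -0.5 -0.9  1.   1.8 -0.4 -0.1  0.2]
dist 0.13015388213047244 caddy yaw 0.7850050302247149
```

View pics/fit_scene.png

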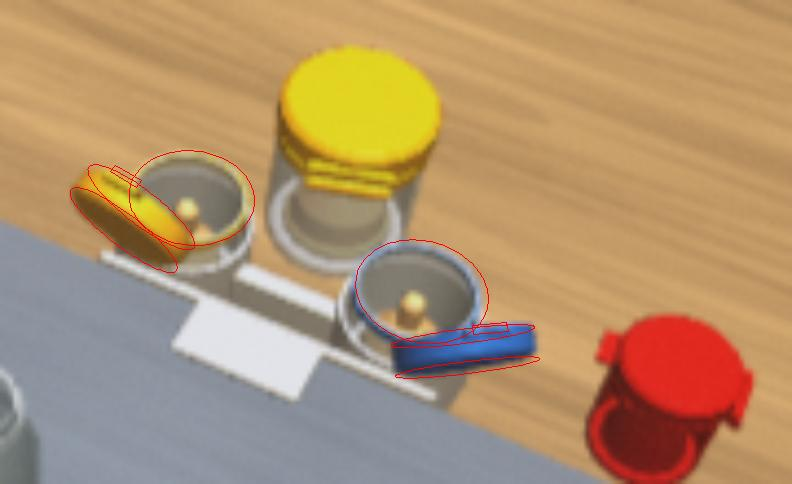

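View pics/fit_side.png

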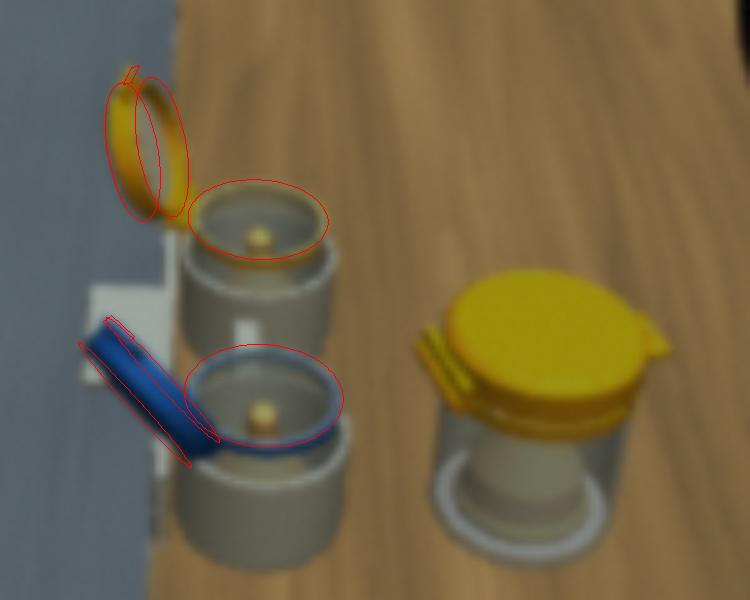

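```bash
sed -i 's/r=.0335):return/r=.032):return/; ' fit.py; python3 fit.py
python3 - <<'E'
from fit import *
def ray(n,u,v,z):
    K,R,t=C[n];d=R.T@np.array([(u-K[0,2])/K[0,0],(v-K[1,2])/K[0,0],1]);o=-R.T@t;return np.round(o+d*(z-o[2])/d[2],3)
for nm,n,u,v,z in [('bottle','scene',275,285,.11),('bottle','side',218,229,.11),('bottletop','scene',274,250,.24),('pot','scene',225,258,.12),('pot','side',231,203,.12),('scoopend','scene',351,272,.125),('scoopend','side',251,261,.125),('scoopbowl','scene',383,321,.12),('bigtop','scene',362,184,.12),('bigbase','scene',357,211,0),('warmer top','scene',153,166,.248),('jaw','scene',(203+172)/8.8+280,160+(298+347)/8.8,.115),('jaw','scene',(325+297)/8.8+280,160+(352+402)/8.8,.115),('red','scene',434,241,.1)]:
    print(nm,ray(n,u,v,z))
E
```

```text
b [0.4763 0.2155 0.6315 2.0805] [ 0.9 -0.6  0.8 -0.1 -0.5 -1.9 -0.4  0.5  0.4 -1.2 -0.5  0.7]
y [ 0.4784  0.086  -0.1816  1.9214] [ 0.9  0.2 -1.1 -0.1 -0.6 -1.7 -0.6 -0.5 -0.8  1.   1.8 -0.4 -0.1  0.4]
dist 0.12948562583827955 caddy yaw 0.9603266485262116
bottle [0.707 0.09  0.11 ]
bottle [0.707 0.088 0.11 ]
bottletop [0.707 0.091 0.24 ]
pot [ 0.709 -0.035  0.12 ]
pot [ 0.692 -0.019  0.12 ]
scoopend [0.609 0.216 0.125]
scoopend [0.607 0.22  0.125]
scoopbowl [0.675 0.312 0.12 ]
bigtop [0.356 0.136 0.12 ]
bigbase [0.343 0.135 0.   ]
warmer top [ 0.655 -0.245  0.248]
jaw [0.541 0.117 0.115]
jaw [0.541 0.187 0.115]
red [0.423 0.344 0.1  ]
```

```bash
cat > to.py <<'E'
import sys,numpy as np
from scipy.spatial.transform import Rotation as Ro
from plant import manip
s=manip.state();q=np.array(s['tool_rot']);R=Ro.from_quat(q[[1,2,3,0]])
x,y,z,yaw=map(float,sys.argv[1:5])
G=Ro.from_matrix(np.array([[np.cos(yaw),np.sin(yaw),0],[np.sin(yaw),-np.cos(yaw),0],[0,0,-1]]))
print('t',round(s['time'],2),'pos',np.round(s['tool_pos'],4),'F',np.round(s['contact_force'],2))
print('dpos tool',np.round(R.inv().apply(np.array([x,y,z])-s['tool_pos']),4),'in goal frame',np.round(G.inv().apply(np.array([x,y,z])-s['tool_pos']),4),'turn deg',np.round((R.inv()*G).as_rotvec(degrees=True),2))
E
python3 to.py .568 .2825 .17 .6315
python3 - <<'E'
import json,numpy as np
c=json.load(open('pics/a_wrist.json'));R=np.array(c['R']);o=-R.T@np.array(c['t']);d=o-np.array([.1683,-.6014,.2303]);a=np.radians(15.6)
print('cam in tool', d@[np.cos(a),np.sin(a),0],d@[np.sin(a),-np.cos(a),0],-d[2])
E
```

```text
t 0.15 pos [ 0.1683 -0.6014  0.2303] F [ 0.17 -0.53  0.65]
dpos tool [ 0.623  -0.7434  0.0616] in goal frame [ 0.8444 -0.4775  0.0603] turn deg [ -0.09  -0.03 -20.55]
cam in tool 0.07833061206958014 0.001505111903252181 -0.14204436657487074
```

Request:
{"method": "move_arm", "body": {
  "rows": [
    {"tz": -0.05,"az": -6.85,"jaw": 255},
    {"tz": -0.05,"az": -6.85,"jaw": 255},
    {"tz": -0.05,"az": -6.85,"jaw": 255},
    {"tx": 0.042,"ty": -0.024,"jaw": 255},
    {"tx": 0.042,"ty": -0.024,"jaw": 255},
    {"tx": 0.042,"ty": -0.024,"jaw": 255},
    {"tx": 0.042,"ty": -0.024,"jaw": 255},
    {"tx": 0.042,"ty": -0.024,"jaw": 255},
    {"tx": 0.042,"ty": -0.024,"jaw": 255},
    {"tx": 0.042,"ty": -0.024,"jaw": 255},
    {"tx": 0.042,"ty": -0.024,"jaw": 255},
    {"tx": 0.042,"ty": -0.024,"jaw": 255}
  ]
}}

```text
schema error: expected keys tx, ty, tz, ax, ay, az, jaw
```

```bash
python3 to.py .568 .2825 .17 .6315
```

```text
t 0.15 pos [ 0.1683 -0.6014  0.2303] F [ 0.17 -0.53  0.65]
dpos tool [ 0.623  -0.7434  0.0616] in goal frame [ 0.8444 -0.4775  0.0603] turn deg [ -0.09  -0.03 -20.55]
```

Request:
{"method": "move_arm", "body": {
  "rows": [
    {"tx": 0,"ty": 0,"tz": -0.05,"ax": 0,"ay": 0,"az": -6.85,"jaw": 255},
    {"tx": 0,"ty": 0,"tz": -0.05,"ax": 0,"ay": 0,"az": -6.85,"jaw": 255},
    {"tx": 0,"ty": 0,"tz": -0.05,"ax": 0,"ay": 0,"az": -6.85,"jaw": 255},
    {"tx": 0.042,"ty": -0.024,"tz": 0,"ax": 0,"ay": 0,"az": 0,"jaw": 255},
    {"tx": 0.042,"ty": -0.024,"tz": 0,"ax": 0,"ay": 0,"az": 0,"jaw": 255},
    {"tx": 0.042,"ty": -0.024,"tz": 0,"ax": 0,"ay": 0,"az": 0,"jaw": 255},
    {"tx": 0.042,"ty": -0.024,"tz": 0,"ax": 0,"ay": 0,"az": 0,"jaw": 255},
    {"tx": 0.042,"ty": -0.024,"tz": 0,"ax": 0,"ay": 0,"az": 0,"jaw": 255},
    {"tx": 0.042,"ty": -0.024,"tz": 0,"ax": 0,"ay": 0,"az": 0,"jaw": 255},
    {"tx": 0.042,"ty": -0.024,"tz": 0,"ax": 0,"ay": 0,"az": 0,"jaw": 255},
    {"tx": 0.042,"ty": -0.024,"tz": 0,"ax": 0,"ay": 0,"az": 0,"jaw": 255},
    {"tx": 0.042,"ty": -0.024,"tz": 0,"ax": 0,"ay": 0,"az": 0,"jaw": 255}
  ]
}}

```text
time: 1.35
tool_pos: [0.3427, -0.1916, 0.3833]
tool_rot: [-0.006, 0.95, 0.312, 0.002]
contact_force: [1.1, 0.5, -0.0]
gripper_width: 0.002
```

```bash
python3 to.py .568 .2825 .17 .6315
```

```text
t 1.35 pos [ 0.3427 -0.1916  0.3833] F [ 1.13  0.54 -0.04]
dpos tool [ 0.4608 -0.246   0.2195] in goal frame [ 0.4618 -0.2496  0.2133] turn deg [-0.57 -0.46  0.18]
```

Request:
{"method": "move_arm", "body": {
  "rows": [
    {"tx": 0.042,"ty": -0.0228,"tz": 0,"ax": 0,"ay": 0,"az": 0,"jaw": 255},
    {"tx": 0.042,"ty": -0.0228,"tz": 0,"ax": 0,"ay": 0,"az": 0,"jaw": 255},
    {"tx": 0.042,"ty": -0.0228,"tz": 0,"ax": 0,"ay": 0,"az": 0,"jaw": 255},
    {"tx": 0.042,"ty": -0.0228,"tz": 0,"ax": 0,"ay": 0,"az": 0,"jaw": 255},
    {"tx": 0.042,"ty": -0.0228,"tz": 0,"ax": 0,"ay": 0,"az": 0,"jaw": 255},
    {"tx": 0.042,"ty": -0.0228,"tz": 0,"ax": 0,"ay": 0,"az": 0,"jaw": 255},
    {"tx": 0.042,"ty": -0.0228,"tz": 0,"ax": 0,"ay": 0,"az": 0,"jaw": 255},
    {"tx": 0.042,"ty": -0.0228,"tz": 0,"ax": 0,"ay": 0,"az": 0,"jaw": 255},
    {"tx": 0.042,"ty": -0.0228,"tz": 0,"ax": 0,"ay": 0,"az": 0,"jaw": 255},
    {"tx": 0.042,"ty": -0.0228,"tz": 0,"ax": 0,"ay": 0,"az": 0,"jaw": 255},
    {"tx": 0.03,"ty": -0.015,"tz": 0,"ax": 0,"ay": 0,"az": 0,"jaw": 255},
    {"tx": 0,"ty": 0,"tz": 0,"ax": 0,"ay": 0,"az": 0,"jaw": 255}
  ]
}}

```text
time: 2.55
tool_pos: [0.564, 0.2987, 0.3842]
tool_rot: [-0.004, 0.949, 0.316, 0.002]
contact_force: [-0.8, -0.6, -0.7]
gripper_width: 0.002
```

```bash
python3 to.py .568 .2825 .17 .6315; python3 look.py b scene side wrist
```

```text
t 2.55 pos [0.564  0.2987 0.3842] F [-0.82 -0.64 -0.73]
dpos tool [-0.0077  0.0169  0.2141] in goal frame [-0.0063  0.0155  0.2142] turn deg [-0.41 -0.33  0.65]
2.7 [0.5633 0.2952 0.3859] [-0.0038  0.9494  0.3141  0.0024] [ 0.37  0.38 -0.94] 0.0013877357969237982
```

View pics/b_wrist.png

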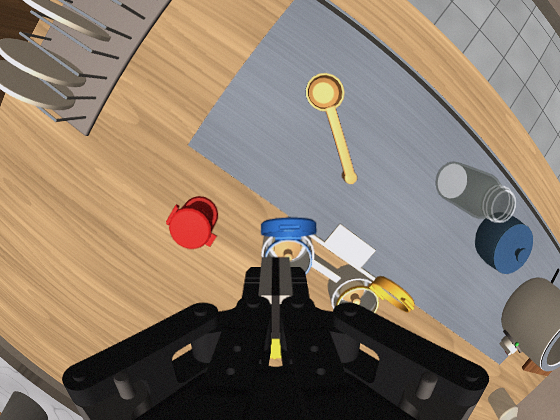

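View pics/b_side.png

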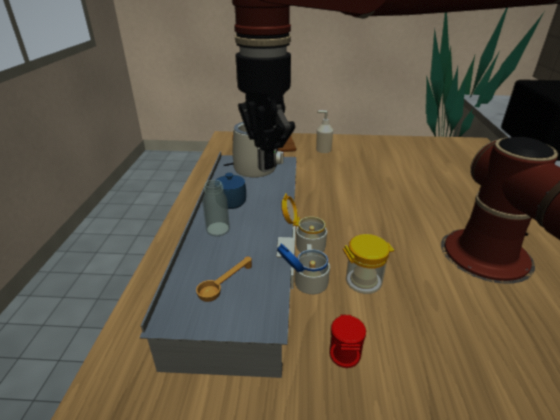

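Run:
```python
from fit import *
print(proj('side',np.array([[.5633,.2952,.386]])))
K,R,t=cam('wrist','b')
im=cv2.imread('pics/b_wrist.png');s=json.load(open('sol.json'))
def pw(X):
    Y=X@R.T+t;r=np.hypot(Y[:,0],Y[:,1]);a=np.arctan2(r,Y[:,2]);return K[:2,2]+K[0,0]*a[:,None]*Y[:,:2]/r[:,None]
o=np.array([220,160]);z=4;im=cv2.resize(im[160:310,220:420],None,fx=z,fy=z)
for b in s:
    p=s[b];L=lid(*p)[4]
    for Q in(rim(p[0],p[1]),L[:120],L[120:240],L[[240,242,243,241]]):
        cv2.polylines(im,[((pw(Q)-o+.5)*z).astype(int)],True,(0,0,255),1)
cv2.imwrite('pics/fitw.png',im)
```

```text
[[265.38895898 167.34943684]]
```

View pics/fitw.png

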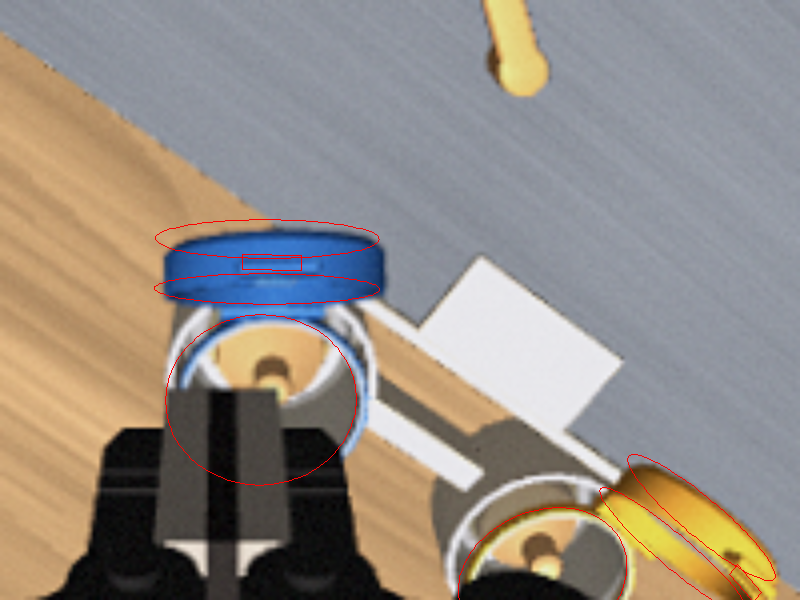

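```bash
python3 to.py .569 .281 .17 .6315
```

```text
t 2.7 pos [0.5633 0.2952 0.3859] F [ 0.37  0.38 -0.94]
dpos tool [-0.0053  0.016   0.2158] in goal frame [-0.0037  0.0148  0.2159] turn deg [-0.33 -0.39  0.44]
```

Request:
{"method": "move_arm", "body": {
  "rows": [
    {"tx": -0.004,"ty": 0.015,"tz": 0.03,"ax": -0.3,"ay": -0.4,"az": 0.4,"jaw": 255},
    {"tx": 0,"ty": 0,"tz": 0.045,"ax": 0,"ay": 0,"az": 0,"jaw": 255},
    {"tx": 0,"ty": 0,"tz": 0.045,"ax": 0,"ay": 0,"az": 0,"jaw": 255},
    {"tx": 0,"ty": 0,"tz": 0.04,"ax": 0,"ay": 0,"az": 0,"jaw": 255},
    {"tx": 0,"ty": 0,"tz": 0.02,"ax": 0,"ay": 0,"az": 0,"jaw": 255},
    {"tx": 0,"ty": 0,"tz": 0,"ax": 0,"ay": 0,"az": 0,"jaw": 255}
  ]
}}

```text
time: 3.3
tool_pos: [0.5702, 0.2723, 0.2074]
tool_rot: [0.001, 0.952, 0.306, 0.006]
contact_force: [0.2, -0.4, -0.7]
gripper_width: -0.005
```

```bash
python3 to.py .569 .281 .17 .6315;python3 look.py c scene side wrist
```

```text
t 3.3 pos [0.5702 0.2723 0.2074] F [ 0.15 -0.41 -0.7 ]
dpos tool [ 0.0037 -0.0079  0.0374] in goal frame [ 0.0042 -0.0077  0.0374] turn deg [ 0.28 -0.59 -0.55]
3.45 [0.573  0.274  0.2131] [6.000e-04 9.519e-01 3.063e-01 1.020e-02] [-0.23  0.09  0.65] -0.002674783538663368
```

View pics/c_side.png

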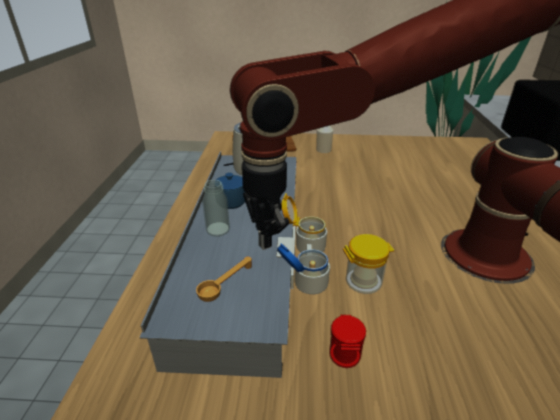

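View pics/c_wrist.png

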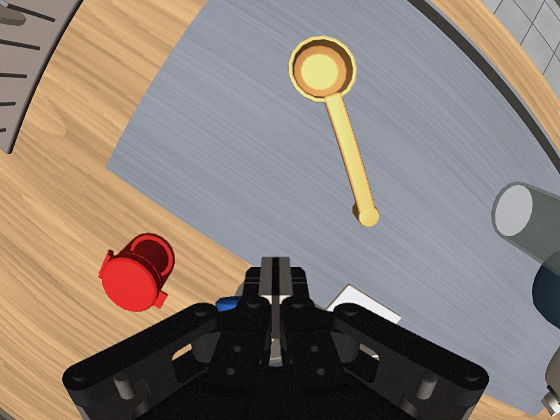

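```bash
python3 to.py .570 .281 .17 .6315
```

```text
t 3.45 pos [0.573  0.274  0.2131] F [-0.23  0.09  0.65]
dpos tool [ 0.0009 -0.0078  0.0431] in goal frame [ 0.0018 -0.0074  0.0431] turn deg [ 0.42 -1.09 -0.51]
```

Request:
{"method": "move_arm", "body": {
  "rows": [
    {"tx": 0.001,"ty": -0.004,"tz": 0.015,"ax": 0.2,"ay": -0.6,"az": -0.3,"jaw": 255},
    {"tx": 0,"ty": -0.003,"tz": 0.015,"ax": 0.1,"ay": -0.4,"az": -0.2,"jaw": 255},
    {"tx": 0,"ty": 0,"tz": 0.013,"ax": 0,"ay": 0,"az": 0,"jaw": 255},
    {"tx": 0,"ty": 0,"tz": 0.0,"ax": 0,"ay": 0,"az": 0,"jaw": 255},
    {"tx": 0,"ty": 0,"tz": 0,"ax": 0,"ay": 0,"az": 0,"jaw": 255}
  ]
}}

```text
time: 3.95
tool_pos: [0.5729, 0.2818, 0.173]
tool_rot: [0.001, 0.95, 0.311, 0.005]
contact_force: [-0.9, 0.4, 0.4]
gripper_width: 0.002
```

```bash
python3 to.py .470 .2085 .17 .6315
```

```text
t 3.95 pos [0.5729 0.2818 0.173 ] F [-0.87  0.37  0.43]
dpos tool [-0.1264 -0.0017  0.0017] in goal frame [-0.1264 -0.0016  0.003 ] turn deg [ 0.26 -0.56  0.03]
```

Request:
{"method": "move_arm", "body": {
  "rows": [
    {"tx": -0.012,"ty": 0,"tz": 0.002,"ax": 0.2,"ay": -0.4,"az": 0,"jaw": 255},
    {"tx": -0.012,"ty": 0,"tz": 0,"ax": 0,"ay": 0,"az": 0,"jaw": 255},
    {"tx": -0.012,"ty": 0,"tz": 0,"ax": 0,"ay": 0,"az": 0,"jaw": 255},
    {"tx": -0.012,"ty": 0,"tz": 0,"ax": 0,"ay": 0,"az": 0,"jaw": 255},
    {"tx": -0.012,"ty": 0,"tz": 0,"ax": 0,"ay": 0,"az": 0,"jaw": 255}
  ]
}}

```text
time: 4.45
tool_pos: [0.5226, 0.2445, 0.1726]
tool_rot: [-0.0, 0.95, 0.311, 0.003]
contact_force: [1.2, 1.3, 0.4]
gripper_width: -0.0
```

```bash
python3 to.py .470 .2085 .17 .6315;python3 look.py d scene side
```

```text
t 4.45 pos [0.5226 0.2445 0.1726] F [1.23 1.31 0.4 ]
dpos tool [-0.0637 -0.002   0.0022] in goal frame [-0.0637 -0.002   0.0026] turn deg [ 0.12 -0.37  0.06]
4.55 [0.5221 0.2443 0.1725] [1.000e-04 9.505e-01 3.108e-01 3.000e-03] [ 0.78  0.22 -0.86] 0.001473157601353563
```

View pics/d_side.png

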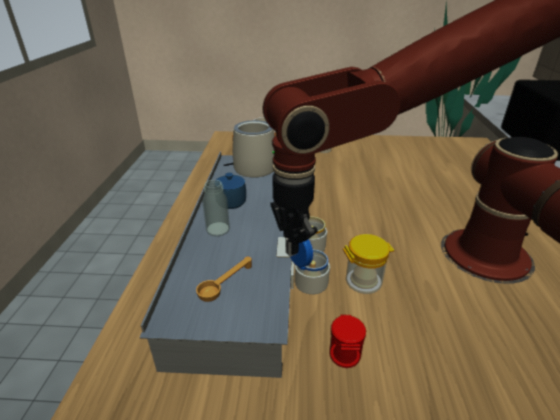

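View pics/d_scene.png

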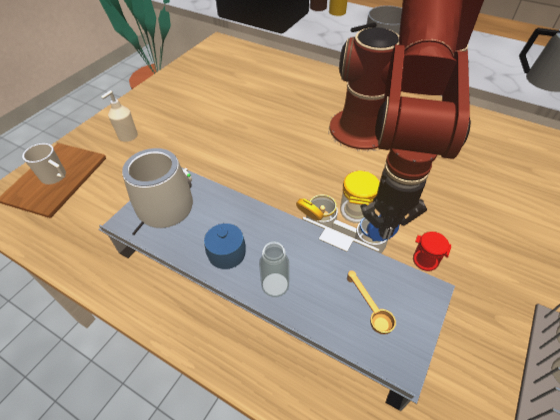

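Request:
{"method": "move_arm", "body": {
  "rows": [
    {"tx": -0.012,"ty": -0.001,"tz": 0.001,"ax": 0,"ay": -0.3,"az": 0,"jaw": 255},
    {"tx": -0.012,"ty": 0,"tz": 0,"ax": 0,"ay": 0,"az": 0,"jaw": 255},
    {"tx": -0.012,"ty": 0,"tz": 0,"ax": 0,"ay": 0,"az": 0,"jaw": 255},
    {"tx": -0.012,"ty": 0,"tz": 0,"ax": 0,"ay": 0,"az": 0,"jaw": 255},
    {"tx": -0.014,"ty": 0,"tz": 0,"ax": 0,"ay": 0,"az": 0,"jaw": 255},
    {"tx": 0,"ty": 0,"tz": 0,"ax": 0,"ay": 0,"az": 0,"jaw": 255}
  ]
}}

```text
time: 5.15
tool_pos: [0.4672, 0.2056, 0.1716]
tool_rot: [0.001, 0.95, 0.311, 0.001]
contact_force: [0.0, 0.2, -0.3]
gripper_width: 0.004
```

```bash
python3 to.py .470 .2085 .151 .6315;python3 look.py e scene side
```

```text
t 5.15 pos [0.4672 0.2056 0.1716] F [ 0.04  0.23 -0.32]
dpos tool [ 0.0039 -0.0007  0.0206] in goal frame [ 0.0039 -0.0007  0.0206] turn deg [ 0.13 -0.04  0.04]
5.25 [0.4684 0.2063 0.172 ] [9.000e-04 9.504e-01 3.109e-01 1.300e-03] [ 0.2   0.23 -0.07] 0.00065784239838492
```

View pics/e_side.png

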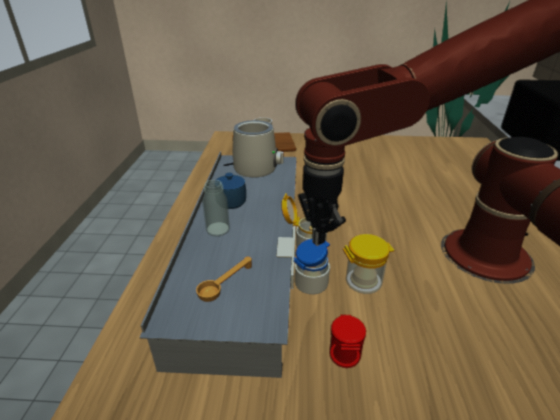

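Request:
{"method": "move_arm", "body": {
  "rows": [
    {"tx": 0,"ty": 0,"tz": 0.007,"ax": 0,"ay": 0,"az": 0,"jaw": 255},
    {"tx": 0,"ty": 0,"tz": 0.006,"ax": 0,"ay": 0,"az": 0,"jaw": 255},
    {"tx": 0,"ty": 0,"tz": 0.005,"ax": 0,"ay": 0,"az": 0,"jaw": 255},
    {"tx": 0,"ty": 0,"tz": 0.003,"ax": 0,"ay": 0,"az": 0,"jaw": 255},
    {"tx": 0,"ty": 0,"tz": 0.001,"ax": 0,"ay": 0,"az": 0,"jaw": 255}
  ]
}}

```text
time: 5.75
tool_pos: [0.4698, 0.2069, 0.1508]
tool_rot: [0.001, 0.95, 0.311, 0.001]
contact_force: [-5.8, -1.6, 12.0]
gripper_width: 0.001
```

Request:
{"method": "move_arm", "body": {
  "rows": [
    {"tx": 0,"ty": 0,"tz": 0.0015,"ax": 0,"ay": 0,"az": 0,"jaw": 255},
    {"tx": 0,"ty": 0,"tz": 0.0015,"ax": 0,"ay": 0,"az": 0,"jaw": 255}
  ]
}}

```text
time: 5.95
tool_pos: [0.4703, 0.2071, 0.1512]
tool_rot: [0.001, 0.95, 0.312, 0.0]
contact_force: [-4.7, -2.1, 9.5]
gripper_width: -0.002
```

```bash
python3 look.py f scene side
python3 - <<'E'
import cv2
a=cv2.imread('pics/f_side.png')[180:300,260:410]; cv2.imwrite('pics/z3.png',cv2.resize(a,None,fx=5,fy=5,interpolation=cv2.INTER_CUBIC))
E
```

```text
6.05 [0.4703 0.2071 0.1511] [1.400e-03 9.502e-01 3.115e-01 3.000e-04] [-5.84 -2.29  9.79] -0.0011132950984417268
```

View pics/z3.png

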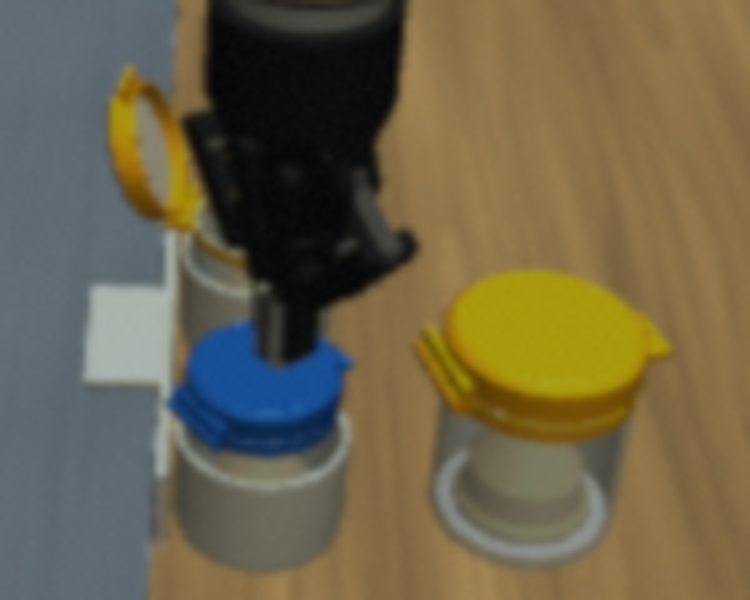

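Request:
{"method": "move_arm", "body": {
  "rows": [
    {"tx": 0,"ty": 0,"tz": -0.01,"ax": 0,"ay": 0,"az": 0,"jaw": 255},
    {"tx": 0,"ty": 0,"tz": -0.03,"ax": 0,"ay": 0,"az": 0,"jaw": 255},
    {"tx": 0,"ty": 0,"tz": -0.04,"ax": 0,"ay": 0,"az": 0,"jaw": 255},
    {"tx": 0,"ty": 0,"tz": -0.04,"ax": 0,"ay": 0,"az": 0,"jaw": 255},
    {"tx": 0,"ty": 0,"tz": -0.03,"ax": 0,"ay": 0,"az": 0,"jaw": 255},
    {"tx": 0,"ty": 0,"tz": 0,"ax": 0,"ay": 0,"az": 0,"jaw": 255}
  ]
}}

```text
time: 6.65
tool_pos: [0.47, 0.2079, 0.3052]
tool_rot: [0.001, 0.95, 0.312, -0.001]
contact_force: [0.7, -0.1, 0.7]
gripper_width: -0.002
```

```bash
python3 to.py .581 .066 .172 -.18
```

```text
t 6.65 pos [0.47   0.2079 0.3052] F [ 0.71 -0.12  0.68]
dpos tool [0.0058 0.1799 0.1334] in goal frame [0.1346 0.1197 0.1332] turn deg [ 0.14  0.16 46.65]
```

Request:
{"method": "move_arm", "body": {
  "rows": [
    {"tx": 0,"ty": 0,"tz": -0.01,"ax": 0,"ay": 0,"az": 7.8,"jaw": 255},
    {"tx": 0,"ty": 0,"tz": -0.01,"ax": 0,"ay": 0,"az": 7.8,"jaw": 255},
    {"tx": 0,"ty": 0,"tz": -0.01,"ax": 0,"ay": 0,"az": 7.8,"jaw": 255},
    {"tx": 0,"ty": 0,"tz": 0,"ax": 0,"ay": 0,"az": 7.8,"jaw": 255},
    {"tx": 0,"ty": 0,"tz": 0,"ax": 0,"ay": 0,"az": 7.8,"jaw": 255},
    {"tx": 0,"ty": 0,"tz": 0,"ax": 0,"ay": 0,"az": 7.6,"jaw": 255},
    {"tx": 0.027,"ty": 0.024,"tz": 0,"ax": 0,"ay": 0,"az": 0,"jaw": 255},
    {"tx": 0.027,"ty": 0.024,"tz": 0,"ax": 0,"ay": 0,"az": 0,"jaw": 255},
    {"tx": 0.027,"ty": 0.024,"tz": 0,"ax": 0,"ay": 0,"az": 0,"jaw": 255},
    {"tx": 0.027,"ty": 0.024,"tz": 0,"ax": 0,"ay": 0,"az": 0,"jaw": 255},
    {"tx": 0.02,"ty": 0.02,"tz": 0,"ax": 0,"ay": 0,"az": 0,"jaw": 255},
    {"tx": 0,"ty": 0,"tz": 0,"ax": 0,"ay": 0,"az": 0,"jaw": 255}
  ]
}}

```text
time: 7.85
tool_pos: [0.5733, 0.0644, 0.3239]
tool_rot: [0.002, 0.995, -0.104, -0.007]
contact_force: [0.1, -0.0, 0.5]
gripper_width: 0.005
```

```bash
python3 look.py g wrist side scene; python3 to.py .581 .066 .172 -.18;python3 - <<'E'
from fit import *
K,R,t=cam('wrist','g')
im=cv2.imread('pics/g_wrist.png');s=json.load(open('sol.json'))
def pw(X):
    Y=X@R.T+t;r=np.hypot(Y[:,0],Y[:,1]);a=np.arctan2(r,Y[:,2]);return K[:2,2]+K[0,0]*a[:,None]*Y[:,:2]/r[:,None]
for b in s:
    p=s[b];L=lid(*p)[4]
    for Q in(rim(p[0],p[1]),L[:120],L[120:240],L[[240,242,243,241]]):
        cv2.polylines(im,[((pw(Q))).astype(int)],True,(0,0,255),1)
cv2.imwrite('pics/fitw2.png',im)
E
```

```text
8.0 [0.5719 0.0674 0.3248] [ 0.0014  0.9947 -0.1026 -0.0063] [-0.45  0.27  0.11] -0.001295505574450888
t 8.0 pos [0.5719 0.0674 0.3248] F [-0.45  0.27  0.11]
dpos tool [ 0.011  -0.0011  0.1527] in goal frame [ 0.0092 -0.0002  0.1528] turn deg [ 0.23  0.7  -1.47]
```

View pics/fitw2.png

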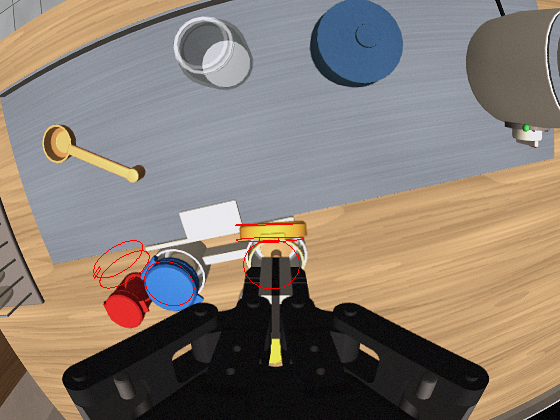

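View pics/g_scene.png

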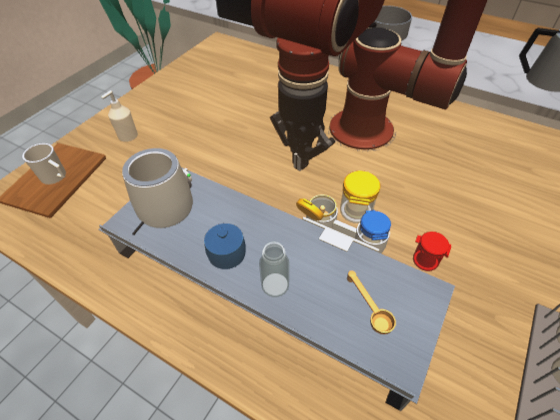

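Request:
{"method": "move_arm", "body": {
  "rows": [
    {"tx": 0.01,"ty": -0.001,"tz": 0.015,"ax": 0.2,"ay": 0.7,"az": -1.4,"jaw": 255},
    {"tx": 0,"ty": 0,"tz": 0.03,"ax": 0,"ay": 0,"az": 0,"jaw": 255},
    {"tx": 0,"ty": 0,"tz": 0.03,"ax": 0,"ay": 0,"az": 0,"jaw": 255},
    {"tx": 0,"ty": 0,"tz": 0.015,"ax": 0,"ay": 0,"az": 0,"jaw": 255},
    {"tx": 0,"ty": 0,"tz": 0,"ax": 0,"ay": 0,"az": 0,"jaw": 255}
  ]
}}

```text
time: 8.5
tool_pos: [0.5806, 0.0726, 0.2343]
tool_rot: [-0.001, 0.996, -0.086, 0.003]
contact_force: [0.7, 0.8, 0.5]
gripper_width: 0.001
```

```bash
python3 to.py .581 .066 .172 -.18; python3 look.py h side scene wrist
```

```text
t 8.5 pos [0.5806 0.0726 0.2343] F [0.68 0.8  0.54]
dpos tool [0.0012 0.0066 0.0623] in goal frame [0.0016 0.0064 0.0623] turn deg [-0.13 -0.28  0.46]
8.65 [0.5827 0.072  0.2383] [-0.001   0.9963 -0.0862  0.0057] [-0.32  0.51  1.08] 0.002674856885491284
```

View pics/h_side.png

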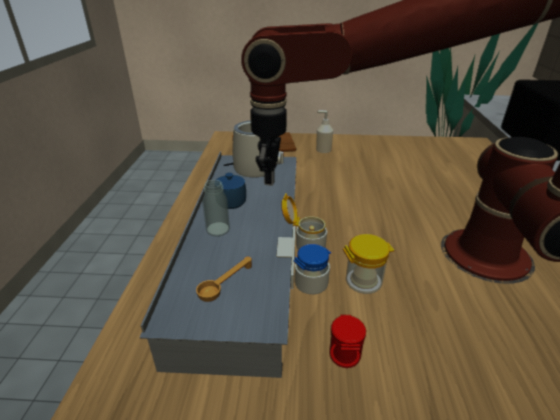

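Request:
{"method": "move_arm", "body": {
  "rows": [
    {"tx": 0,"ty": 0.005,"tz": 0.01,"ax": -0.1,"ay": -0.6,"az": 0.5,"jaw": 255},
    {"tx": 0,"ty": 0,"tz": 0.02,"ax": 0,"ay": 0,"az": 0,"jaw": 255},
    {"tx": 0,"ty": 0,"tz": 0.02,"ax": 0,"ay": 0,"az": 0,"jaw": 255},
    {"tx": 0,"ty": 0,"tz": 0.01,"ax": 0,"ay": 0,"az": 0,"jaw": 255},
    {"tx": 0,"ty": 0,"tz": 0,"ax": 0,"ay": 0,"az": 0,"jaw": 255},
    {"tx": 0,"ty": 0,"tz": 0,"ax": 0,"ay": 0,"az": 0,"jaw": 255}
  ]
}}

```text
time: 9.25
tool_pos: [0.5869, 0.0657, 0.1843]
tool_rot: [-0.001, 0.996, -0.092, 0.007]
contact_force: [0.3, 0.4, 1.0]
gripper_width: 0.002
```

```bash
python3 to.py .473 .0855 .171 -.18
```

```text
t 9.25 pos [0.5869 0.0657 0.1843] F [0.29 0.45 0.96]
dpos tool [-0.1157  0.0014  0.0117] in goal frame [-0.1156  0.0009  0.0133] turn deg [-0.17 -0.77 -0.21]
```

Request:
{"method": "move_arm", "body": {
  "rows": [
    {"tx": -0.002,"ty": 0,"tz": 0.008,"ax": -0.2,"ay": -0.7,"az": -0.2,"jaw": 255},
    {"tx": -0.004,"ty": 0,"tz": 0.006,"ax": 0,"ay": 0,"az": 0,"jaw": 255},
    {"tx": -0.01,"ty": 0,"tz": 0,"ax": 0,"ay": 0,"az": 0,"jaw": 255},
    {"tx": -0.012,"ty": 0,"tz": 0,"ax": 0,"ay": 0,"az": 0,"jaw": 255},
    {"tx": -0.012,"ty": 0,"tz": 0,"ax": 0,"ay": 0,"az": 0,"jaw": 255},
    {"tx": -0.012,"ty": 0,"tz": 0,"ax": 0,"ay": 0,"az": 0,"jaw": 255}
  ]
}}

```text
time: 9.85
tool_pos: [0.5346, 0.0754, 0.1724]
tool_rot: [0.0, 0.996, -0.09, 0.003]
contact_force: [0.9, 0.1, 0.5]
gripper_width: 0.005
```

```bash
python3 to.py .473 .0855 .171 -.18;python3 look.py i scene side
```

```text
t 9.85 pos [0.5346 0.0754 0.1724] F [0.92 0.08 0.52]
dpos tool [-0.0624  0.0011  0.001 ] in goal frame [-0.0624  0.001   0.0014] turn deg [ 0.   -0.35 -0.03]
9.95 [0.534  0.0756 0.1723] [ 2.00e-04  9.96e-01 -8.98e-02  2.70e-03] [-0.19  0.08 -0.98] -0.001713093090834915
```

View pics/i_side.png

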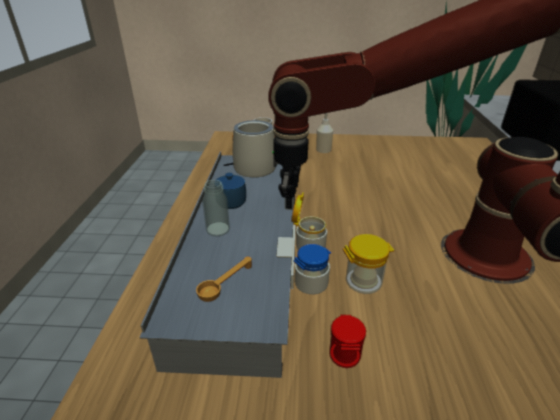

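Lid is now about upright; continue.

Request:
{"method": "move_arm", "body": {
  "rows": [
    {"tx": -0.012,"ty": 0.001,"tz": 0,"ax": 0,"ay": -0.3,"az": 0,"jaw": 255},
    {"tx": -0.012,"ty": 0,"tz": 0,"ax": 0,"ay": 0,"az": 0,"jaw": 255},
    {"tx": -0.012,"ty": 0,"tz": 0,"ax": 0,"ay": 0,"az": 0,"jaw": 255},
    {"tx": -0.012,"ty": 0,"tz": 0,"ax": 0,"ay": 0,"az": 0,"jaw": 255},
    {"tx": -0.012,"ty": 0,"tz": 0,"ax": 0,"ay": 0,"az": 0,"jaw": 255},
    {"tx": 0,"ty": 0,"tz": 0,"ax": 0,"ay": 0,"az": 0,"jaw": 255}
  ]
}}

```text
time: 10.55
tool_pos: [0.4704, 0.086, 0.1733]
tool_rot: [-0.0, 0.996, -0.09, 0.001]
contact_force: [0.7, 0.6, 0.8]
gripper_width: -0.001
```

```bash
python3 to.py .473 .0855 .151 -.18;python3 look.py j scene side
```

```text
t 10.55 pos [0.4704 0.086  0.1733] F [0.72 0.64 0.81]
dpos tool [0.0026 0.0001 0.0223] in goal frame [0.0026 0.     0.0223] turn deg [-0.04 -0.06  0.01]
10.65 [0.4716 0.0858 0.1735] [-2.000e-04  9.959e-01 -8.990e-02  1.100e-03] [ 0.96 -0.2   0.15] 0.0014239384447291637
```

View pics/j_side.png

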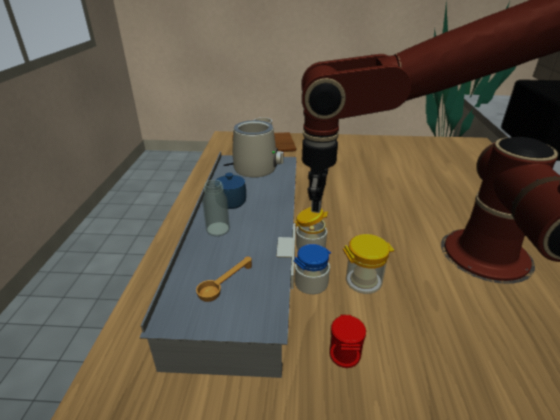

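Request:
{"method": "move_arm", "body": {
  "rows": [
    {"tx": 0,"ty": 0,"tz": 0.007,"ax": 0,"ay": 0,"az": 0,"jaw": 255},
    {"tx": 0,"ty": 0,"tz": 0.007,"ax": 0,"ay": 0,"az": 0,"jaw": 255},
    {"tx": 0,"ty": 0,"tz": 0.005,"ax": 0,"ay": 0,"az": 0,"jaw": 255},
    {"tx": 0,"ty": 0,"tz": 0.003,"ax": 0,"ay": 0,"az": 0,"jaw": 255},
    {"tx": 0,"ty": 0,"tz": 0.0015,"ax": 0,"ay": 0,"az": 0,"jaw": 255},
    {"tx": 0,"ty": 0,"tz": 0.0015,"ax": 0,"ay": 0,"az": 0,"jaw": 255}
  ]
}}

```text
time: 11.25
tool_pos: [0.4737, 0.0856, 0.1511]
tool_rot: [-0.0, 0.996, -0.09, 0.001]
contact_force: [-4.3, -0.4, 9.6]
gripper_width: 0.002
```

Stopped firmly at 0.1511, the same as blue. Lift off.

Request:
{"method": "move_arm", "body": {
  "rows": [
    {"tx": 0,"ty": 0,"tz": 0.0015,"ax": 0,"ay": 0,"az": 0,"jaw": 255},
    {"tx": 0,"ty": 0,"tz": -0.01,"ax": 0,"ay": 0,"az": 0,"jaw": 255},
    {"tx": 0,"ty": 0,"tz": -0.03,"ax": 0,"ay": 0,"az": 0,"jaw": 255},
    {"tx": 0,"ty": 0,"tz": -0.04,"ax": 0,"ay": 0,"az": 0,"jaw": 255},
    {"tx": 0,"ty": 0,"tz": -0.04,"ax": 0,"ay": 0,"az": 0,"jaw": 255},
    {"tx": -0.03,"ty": 0,"tz": -0.04,"ax": 0,"ay": 0,"az": 0,"jaw": 255},
    {"tx": -0.03,"ty": 0.02,"tz": -0.03,"ax": 0,"ay": 0,"az": 0,"jaw": 255},
    {"tx": 0,"ty": 0.04,"tz": 0,"ax": 0,"ay": 0,"az": 0,"jaw": 255},
    {"tx": 0,"ty": 0.04,"tz": 0,"ax": 0,"ay": 0,"az": 0,"jaw": 255},
    {"tx": 0,"ty": 0,"tz": 0,"ax": 0,"ay": 0,"az": 0,"jaw": 255},
    {"tx": 0,"ty": 0,"tz": 0,"ax": 0,"ay": 0,"az": 0,"jaw": 255}
  ]
}}

```text
time: 12.35
tool_pos: [0.3955, -0.0051, 0.3511]
tool_rot: [0.001, 0.996, -0.09, 0.002]
contact_force: [0.1, 0.7, -0.6]
gripper_width: -0.002
```

```bash
python3 look.py k scene side
python3 - <<'E'
from fit import *
a=cv2.imread('pics/k_side.png');b=cv2.imread('pics/k_scene.png')
s=json.load(open('sol.json'))
out=[]
for n,im,o,z,w,h in(('side',a,(280,195),7,70,110),('scene',b,(290,165),3.6,120,110)):
    c=im[o[1]:o[1]+h,o[0]:o[0]+w];c=cv2.resize(c,(int(w*z),int(h*z)),interpolation=cv2.INTER_CUBIC)
    cv2.imwrite(f'pics/k_{n}_z0.png',c[:600])
    for q in s.values():
        L=lid(q[0],q[1],q[2],0)[4]
        for Q in(L[120:240],L[:120]):cv2.polylines(c,[((proj(n,Q)-o+.5)*z).astype(int)],True,(0,0,255),1)
    out.append(c)
h=min(x.shape[0] for x in out);cv2.imwrite('pics/k_z.png',cv2.resize(np.hstack([cv2.resize(x,(400,590)) if i==0 else cv2.resize(x,(400,367)) if 0 else cv2.resize(x,(400,590)) for i,x in enumerate(out)]),(800,590)))
E
```

```text
12.45 [ 0.3956 -0.0043  0.3507] [ 0.001   0.996  -0.0888  0.0018] [ 0.16  0.34 -0.3 ] 0.004952249496358664
```

View pics/k_z.png

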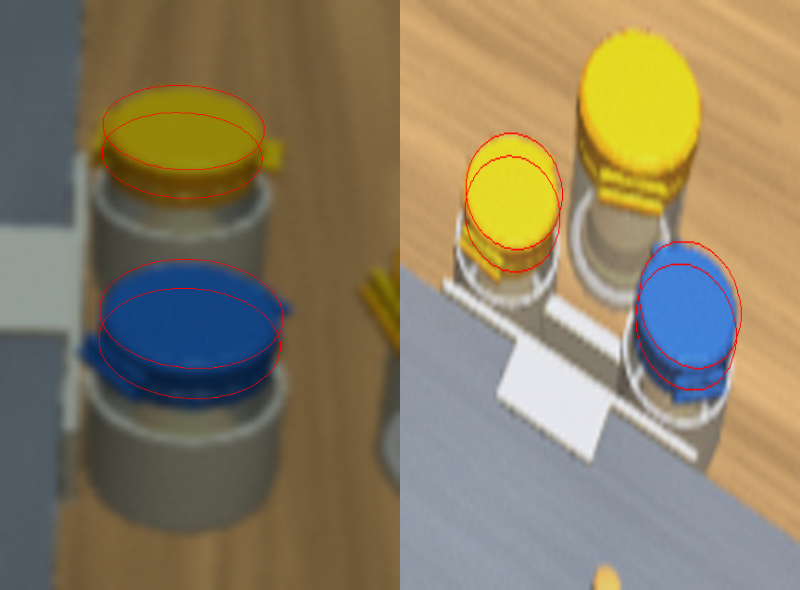

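View pics/k_scene.png

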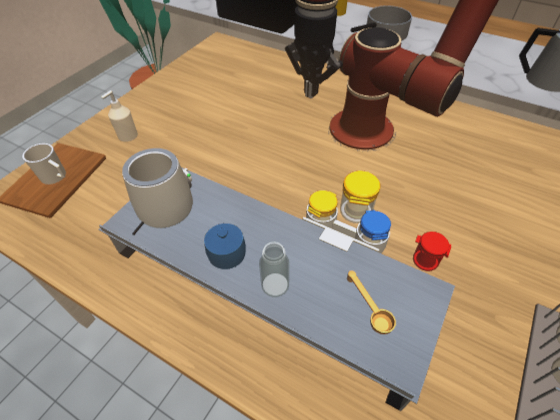

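Both lids (small yellow at about 323,205 and blue at about 375,228) lie level within 2 mm of the shut model. Both cases are seated, and nothing else has moved.

```bash
python3 -c "
from plant import manip
print(manip.job_done())"
```

```text
the job is handed in; nothing more can be done
None
```

I shut both teat cases and handed the job in at about 12.5 s of the 48 s allowed. With the fingers closed, I pushed each lid over from behind and pressed it down, the blue one first and then the small yellow one.

- **Lids:** Both presses came to a firm stop with the fingertips 151 mm above the worktop, which is the height expected of a shut lid. The upward force there was about 10–12 N. After I backed the arm off, both lids lay level and matched the shut-lid outline to within about 2 mm.
- **Cases and surroundings:** In the last pictures both cases are still seated in their cups. The warmer, bottle, pot, scoop, large yellow case and red case look unmoved.
- **Small disagreement:** The first pose fit, from the two fixed cameras, was about 2 mm off the wrist view. I shifted the push line to match the wrist view.
- **Not measured:** I judged the lid angles only from the pictures and the stop height. That nothing touched the teats or lid insides comes from the planned path and the views, not from a sensor.

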